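# Load hubs through the top half of a split guard door

## Robot

A 6-joint arm with a two-finger parallel gripper is mounted at the origin on the work surface. World frame = base frame: x ahead of the robot, y to its left, z up, the work surface at z = 0. Lengths are in m, angles in degrees, forces in N, time in s.
With the tool pointing down it reaches from about 0.25 to 0.725 m from the base axis. Payload 9.7 kg.
Tool frame: the origin (TCP) lies between the finger pads; the fingertips stand bot.tcp_to_tips ahead of it and the grasp point (between the pads) lies 11 mm behind it (bot.tcp_to_tips is the distance from the TCP to the fingertips, in m); z points along the fingers, y is the line along which they close (so a half turn about z gives the same grasp; the last joint's range is limited). The gripper opens to 85 mm and grips with 20 to 120 N. Pads are 22 mm wide; open, the fingers measure 114 mm over their backs; the gripper's body (76 mm by 85 mm) begins 54 mm behind the grasp point. The pads swing forward as they close: fully open they stand 13 mm farther back than shut.
Start: joints at [-70.588, 4.979, 10.078, 95.1, 0, 90], TCP at [0.183, -0.519, 0.239] pointing down, gripper open.
Joint ranges: [-179.16, 179.16], [-48.56, 103.87], [-65.8, 70.77], [-126.05, 130.52], [-82.76, 87.17], [-180, 180]. Speed limits (degrees/s): [127.2, 127.2, 147.25, 180, 180, 180].

## Interface

Orientations are given as [roll, pitch, yaw] about the fixed x, y, z axes, in that order (R = Rz(yaw) Ry(pitch) Rx(roll)).
In Python, from workcell import bot gives the robot as it stands. The module is installed in compiled form; this text tells all that it offers.
- The arm moves only by the tool carry_out, never from a script. Its arguments are lists of equal length, an entry for each row: "linear": the shift along the world's x, y, z normalised to -1 to 1, where 1 is 2 cm, a list of three; "rotation": the turn, a rotation vector about the world's x, y, z normalised to -1 to 1, where 1 is 8 degrees, a list of three; "grip": the closure, from -1 (fully open) to 1 (shut). In form: {"linear": [[tx, ty, tz], ...], "rotation": [[rx, ry, rz], ...], "grip": [grip, ...]}. A call has 1 to 12 rows; each row shifts and turns the commanded pose from where the row before left it; what a row does not reach is not made up. A row lasts 1/10 s, in which the tool goes at most 50 mm and 8.59 degrees, less where a joint would pass 70% of its speed; a pose out of reach is approached as far as the arm can. A call with a number of a shift or a turn outside -1 to 1 is refused whole. A call with a gripper value outside its range is refused whole. The fingers move at their own pace and stop on an object; "grip_force" is the grip in N (left out, the last holds). Time passes only in rows, so rows that do not move let the fingers close. It gives the time, the measured TCP pose, the force, the opening and the grip force at its end, in the units of the state.
- bot.get_obs(): the state, without advancing time (a new reading comes with each control period).
- bot.camera(name): name is "scene" or "side" or "wrist"; returns the picture (400x640x3 uint8, blue, green, red); there is no depth.
- bot.camera_model(name): a dict with "fx", "fy", "cx", "cy" (pixels), "camera_from_world" (4x4, takes a point from world to camera coordinates). Camera axes: x right, y up, looking along -z (the intrinsics and any distortion apply to the point x, -y, -z); pixel columns grow to the right and rows downward; lengths in m; the calibration is good to about 2 mm. The wrist camera is an equidistant fisheye: a pixel r from the principal point sees the ray r / f radians off the axis. A picture is of the moment at which its call begins: read the wrist's pose just before it. camera_model takes no time and is no camera call; for the wrist camera it gives the pose at the moment of the call.
- bot.job_done(): hands the job in; it is judged then, once.
The state is a dict: "time": time; "q": joint angles; "qd": joint speeds; "joint_efforts": joint torques, N m; "ee_pos": TCP position; "tcp_rot": TCP orientation; "wrist_force": force on the tool from outside, world axes, zero at the start; "torque": the same for the moment, N m; "opening": finger opening in m; "grasp_force": force on a finger pad.
Only numpy, scipy, OpenCV 4.12 (cv2) and the standard library are available. Lean on these libraries where they do the work, as an engineer would, in place of code of your own. Each camera call takes 0.05 s, during which the arm holds its last target. There are 200 camera calls.

## Task

Draw the upper bolt and swing the top half of the guard's split door wide open (to about a right angle), leaving the bottom half shut and bolted. Then unload the stack from the top down: stand the upper hub on the shelf inside the guard, lay the spacer plate squarely on the spacer already lying on the other board, and stand the lower hub on the shelf beside the first. Set the hubs down gently, the way up they are now and wholly on the shelf, and leave everything else where it is.

Things in the scene. Friction and masses are not known exactly. Their poses are not given: they have to be found in the camera images.
- guard: a grey steel frame about 310 mm wide (y), 165 mm deep (x), 250 mm high with the split door in front; origin on the bench at the middle of the door's front face, axes as for shelf. Clear side and back walls rise to 250 mm, inner faces 126 mm either side of the middle and 157 mm behind the door's front face; a switch box 150 mm high stands outside the left wall
- shelf (a point): centre of the loading shelf inside the guard: flat bed top at height 120 mm, 130 mm deep (x), 240 mm wide (y). x points into the guard away from the door, y along the door to its hinge side (robot's left), z up. The door's front face lies 85 mm before this point. The guard is open at the top, and in front once the top half is open
- top_door (a joint): angle of the top half of the door, 0 shut, grows to 1.75 rad as its free edge swings towards the robot; panel 240 mm wide, 15 mm thick, from height 128 to 250 mm. Light hinge (about 0.15 Nm of friction), stays where it is left
- top_hinge (a point): point on the vertical hinge axis at the height of the door's top edge (250 mm), on the hinge side (robot's left). Its axes turn with the top half: y points from the free edge to the hinge, x through the panel from the front face to the back
- top_bolt (a joint): travel of the upper slide bolt on the front of the top half, 0 shot, 0.040 m fully drawn towards the hinge (slide along +y of top_hinge); it clears its keeper on the frame after 0.018. About 1.5 N of friction. Until drawn it holds the top half shut
- top_knob (a point): top end of the upper bolt's upright round steel pin, 14 mm diameter, which stands 34 mm before the door's front face, 190 mm from the hinge line when shot, and rises from height 207 to 292 mm, so its last 42 mm stand above the door and may be pinched from above; also the pull for the top half
- low_door (a joint): angle of the bottom half of the door (height 6 to 124 mm), 0 shut; must stay shut
- low_bolt (a joint): travel of the lower bolt, same make as the upper with a shorter pin; 0 shot; must stay shot
- low_knob (a point): top end of the lower bolt's pin, height 115 mm; leave alone
- stack_board: wooden board 75 (x) x 130 (y) x 12 mm fixed on the bench under the stack; origin at the centre of its underside
- pile_board: same board, fixed, at the spacers' pile; may be on either side of the stack; origin at the centre of its underside
- hub_top: upper aluminium hub of the stack: round flange 56 mm diameter, 22 mm high, with a round boss 40 mm diameter rising to 50 mm in all; 0.18 to 0.34 kg; origin at the centre of its underside, z up. It stands on the spacer plate, not fastened
- spacer: plywood spacer plate 60 (x) x 110 (y) x 8 mm, origin at the centre of its underside; lies loose on the boss of the lower hub
- hub_low: lower hub, same as hub_top, stands loose on the stack board; its underside at height 12 mm
- pile_spacer: plate like the spacer, lying loose on the pile board, origin at the centre of its underside (height 12 mm): the pile to add to
- bearing: bystander: steel bearing ring, 44 mm diameter, 14 mm high; origin under its centre
- wrench: bystander: wrench 160 mm long lying on the bench; origin about its middle
- screwdriver: bystander: screwdriver 180 mm long lying on the bench; origin about its middle
- jar: bystander: grey jar 56 mm diameter, 70 mm high; origin under its centre
- spray: bystander: white bottle 64 mm diameter, 190 mm high; origin under its centre

How it is judged (in metres and radians):
On the way, in this order (a step that is already met when the one before it is completed fails the run):
1. the upper bolt is drawn clear (value of joint top_bolt above 0.02 m), for 0.1 s.
2. the top half is wide open (over 1.2 rad) (value of joint top_door above 1.2 rad), for 0.2 s.
3. the upper hub stands released on the shelf (x of hub_top in the frame of shelf between -0.045 and 0.045 m and y of hub_top in the frame of shelf between -0.1 and 0.1 m and z of hub_top in the frame of shelf between -0.005 and 0.006 m and angle between hub_top's own z axis and vertical below 0.1 rad and contact force between hub_top and the fingers below 0.2 N and linear speed of hub_top below 0.03 m/s), for 0.2 s.
4. the spacer plate lies released on the spacer pile (horizontal distance between spacer and pile_spacer below 0.02 m and z of spacer in the frame of pile_spacer between 0.005 and 0.011 m and angle between the y axis of spacer and the y axis of pile_spacer, either way round below 0.25 rad and contact force between spacer and the fingers below 0.2 N and linear speed of spacer below 0.03 m/s), for 0.2 s.
5. the lower hub stands released on the shelf (x of hub_low in the frame of shelf between -0.045 and 0.045 m and y of hub_low in the frame of shelf between -0.1 and 0.1 m and z of hub_low in the frame of shelf between -0.005 and 0.006 m and angle between hub_low's own z axis and vertical below 0.1 rad and contact force between hub_low and the fingers below 0.2 N and linear speed of hub_low below 0.03 m/s), for 0.2 s.
At the end, for the whole second after the job is handed in: Top half open over 1.2 rad, bottom half shut and bolted; both hubs upright, released, at rest on the shelf (centres within 45 mm in depth, 100 mm along it); spacer released on the pile's spacer (20 mm, 0.25 rad), which is still on its board (25 mm) (all of step 3 and all of step 4 and all of step 5 and value of joint top_door above 1.2 rad and value of joint low_door below 0.04 rad and value of joint low_bolt below 0.008 m and horizontal distance between pile_spacer and pile_board below 0.025 m); the robot touches nothing.
It fails at once if the bottom half opens (over 0.06 rad) or its bolt is drawn (over 10 mm) (value of joint low_door above 0.06 rad or value of joint low_bolt above 0.01 m).
It fails at once if a hub is tipped over (tilt over 0.6 rad) (angle between any of hub_top, hub_low's own z axis and vertical above 0.6 rad).
It fails at once if a hub hits the guard hard (over 100 N) (contact force between any of hub_top, hub_low and guard above 100 N).
It fails at once if a hub is dropped (falls free at over 0.45 m/s, about 10 mm of fall) ((contact force between hub_top and the fingers below 0.1 N and linear speed of hub_top above 0.45 m/s) or (contact force between hub_low and the fingers below 0.1 N and linear speed of hub_low above 0.45 m/s)).
It fails at once if a bystander is moved over 30 mm (distance of any of bearing, wrench, screwdriver, jar, spray from where it was at the start of the episode above 0.03 m).
It also fails if it takes over 72 s, if anything falls off the work surface, if the arm or the gripper's body presses on something with over 40 N, if the wrist force passes 120 N, or if a joint passes its speed limit or range.

## Working session

There is one attempt and no reset: what is moved stays moved. The work goes in short steps, Python scripts to look and compute and a tool call to move; the robot and the scene stay as the last step left them, time stands still between calls to the robot, and variables do not carry over. Pictures are saved under pics/ and viewed, at most 10 in all, crops included, and the job is handed in when it is done.

Besides the shell and the picture viewer there is one more tool, called after "Call:" as name(argument=value, ...) on one line, values as JSON. carry_out: Moves the arm, as the interface text tells. Its arguments: {"type":"object","properties":{"linear":{"type":"array","items":{"type":"array","items":{"type":"number"}}},"rotation":{"type":"array","items":{"type":"array","items":{"type":"number"}}},"grip":{"type":"array","items":{"type":"number"}},"grip_force":{"type":"number"}},"required":["linear","rotation","grip"]}

```bash
mkdir -p pics
python3 - <<'E'
from workcell import bot
import cv2,numpy as np,json
for n in ["scene","side"]:
    im=bot.camera(n); cv2.imwrite(f"pics/{n}0.png",im)
    m=bot.camera_model(n); print(n,{k:(np.round(v,4).tolist() if k=="camera_from_world" else v) for k,v in m.items()})
o=bot.get_obs();print({k:np.round(v,4).tolist() for k,v in o.items()},bot.tcp_to_tips)
E
```

```text
scene {'fx': 493.49897743659193, 'fy': 493.49897743659193, 'cx': 329.7552039077418, 'cy': 202.622384544777, 'camera_from_world': [[-0.9327, 0.3605, -0.0137, 0.5004], [-0.2819, -0.7046, 0.6512, -0.0204], [0.2251, 0.6112, 0.7588, -1.7096], [0.0, 0.0, 0.0, 1.0]]}
side {'fx': 503.76249096510264, 'fy': 503.76249096510264, 'cx': 320.9030127986873, 'cy': 194.75975917426416, 'camera_from_world': [[-0.899, -0.4378, 0.0153, 0.424], [0.2855, -0.559, 0.7785, -0.3573], [-0.3322, 0.7042, 0.6275, -1.1681], [0.0, 0.0, 0.0, 1.0]]}
{'time': 0.1, 'q': [-70.5883, 5.0089, 10.0405, 95.0991, 0.0006, 90.0002], 'qd': [-0.0452, -0.1574, 0.1487, 0.0555, 0.0268, 0.0259], 'joint_efforts': [0.0002, -52.1559, 46.5654, 0.0161, -0.0, -0.0], 'ee_pos': [0.1827, -0.5186, 0.2387], 'tcp_rot': [-179.9325, -0.0006, 19.4115], 'wrist_force': [-1.1054, 0.7189, 0.0776], 'torque': [-0.0134, 0.0012, 0.0083], 'grasp_force': 0.0, 'opening': 0.0855} 0.008
```

View pics/scene0.png

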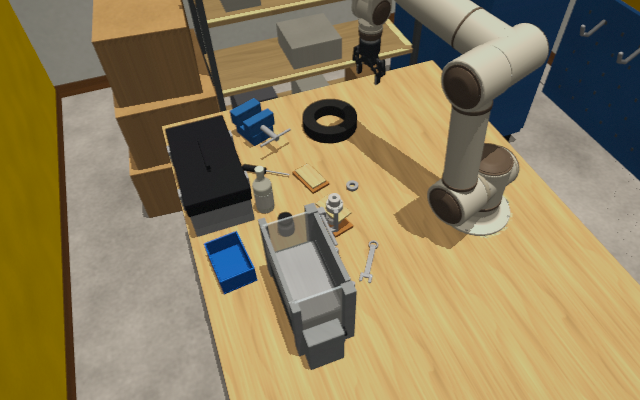

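View pics/side0.png

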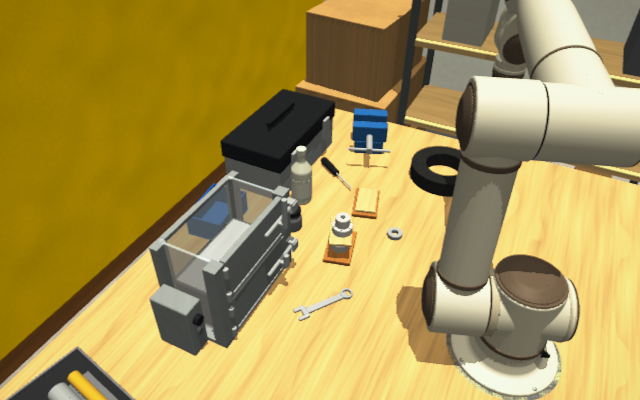

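The scene view shows the guard at (305,280), the stack at (335,215), the pile at (310,177), the bearing at (352,185) and the wrench at (370,260). The side view shows the stack at (341,240), the pile at (366,202) and the door with its bolts at (260,260). I'll enlarge both to read pixels.

```bash
cat > h.py <<'E'
import numpy as np,cv2
from workcell import bot
def proj(n,P,M=None):
    M=M or bot.camera_model(n);P=np.atleast_2d(P);c=P@M["camera_from_world"][:3,:3].T+M["camera_from_world"][:3,3]
    if n!="wrist": return np.c_[M["cx"]-M["fx"]*c[:,0]/c[:,2], M["cy"]+M["fy"]*c[:,1]/c[:,2]]
    d=np.c_[c[:,0],-c[:,1],-c[:,2]];th=np.arctan2(np.hypot(d[:,0],d[:,1]),d[:,2]);ph=np.arctan2(d[:,1],d[:,0])
    return np.c_[M["cx"]+M["fx"]*th*np.cos(ph),M["cy"]+M["fy"]*th*np.sin(ph)]
def ray(n,px,M=None):
    M=M or bot.camera_model(n);x=(px[0]-M["cx"])/M["fx"];y=(px[1]-M["cy"])/M["fy"]
    if n=="wrist":
        r=np.hypot(x,y);s=np.sin(r)/max(r,1e-9);d=np.array([x*s,y*s,np.cos(r)])
    else: d=np.array([x,y,1.])
    R=M["camera_from_world"][:3,:3];o=-R.T@M["camera_from_world"][:3,3]
    d=R.T@(d*[1,-1,-1]);return o,d/np.linalg.norm(d)
def plane(n,px,z,M=None):
    o,d=ray(n,px,M);return o+d*(z-o[2])/d[2]
def tri(rays):
    A=0;b=0
    for o,d in rays:
        Q=np.eye(3)-np.outer(d,d);A=A+Q;b=b+Q@o
    p=np.linalg.solve(A,b);return p,max(np.linalg.norm((np.eye(3)-np.outer(d,d))@(p-o)) for o,d in rays)
E
python3 - <<'E'
import cv2,numpy as np
a=cv2.imread("pics/scene0.png")[160:260,250:400]; b=cv2.imread("pics/side0.png")[170:350,140:380]
A=cv2.resize(a,None,fx=5,fy=5,interpolation=cv2.INTER_CUBIC);B=cv2.resize(b,None,fx=3.3,fy=3.3,interpolation=cv2.INTER_CUBIC)
def grid(I,x0,y0,s,st):
    for x in range(x0,x0+int(I.shape[1]/s),st): cv2.line(I,(int((x-x0)*s),0),(int((x-x0)*s),6),(0,0,255),1);cv2.putText(I,str(x),(int((x-x0)*s),16),0,.35,(0,0,255),1)
    for y in range(y0,y0+int(I.shape[0]/s),st): cv2.line(I,(0,int((y-y0)*s)),(6,int((y-y0)*s)),(0,0,255),1);cv2.putText(I,str(y),(8,int((y-y0)*s)+4),0,.35,(0,0,255),1)
grid(A,250,160,5,10);grid(B,140,170,3.3,20)
cv2.imwrite("pics/a1.png",A);cv2.imwrite("pics/b1.png",B)
E
```

```text
(no output)
```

View pics/a1.png

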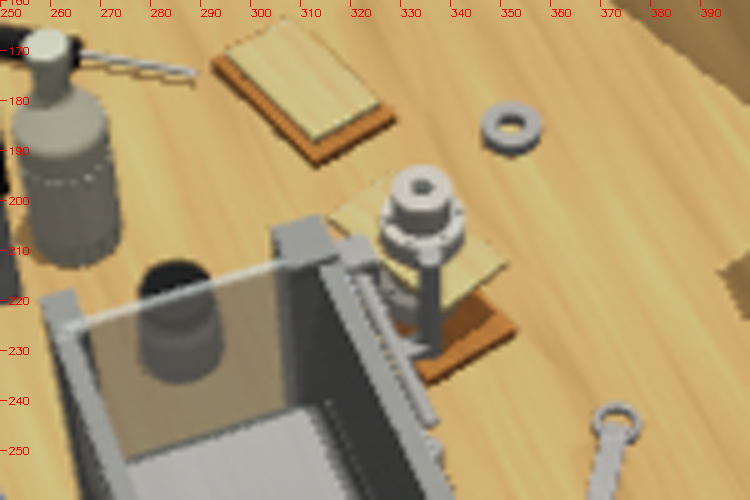

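View pics/b1.png

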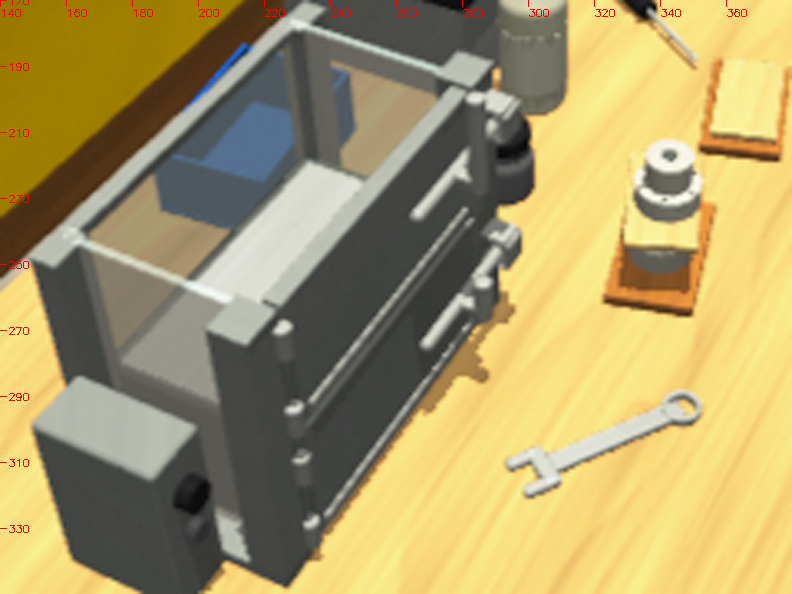

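Zoomed views (full-image pixels): in scene, pin top (336,210), upper boss centre (334.4,197.4), spacer corners (316,203), (351.6,213), (339,222.4), and pile spacer corners (294,171), (308,164), (326,180), (313,188). In side, pin top (284,199.7), boss centre (343.3,216.7), and the door's top front edge runs from about (224,262.5) to (282,199). Next I triangulate.

Run:
```python
from h import *
np.set_printoptions(precision=4,suppress=True)
T=lambda s,d:tri([ray("scene",s),ray("side",d)])
for k,s,d in [("pin",(336,209),(284.2,199)),("boss",(334.4,197.4),(343.3,216.7)),
 ("sp_near",(339,222.4),(330,244.2)),("sp_r",(351.6,213),(351.2,245.2)),("sp_l",(316,203),(330.9,217)),
 ("pile1",(294.4,170.6),(358.8,188.2)),("pile2",(308,163.6),(378.2,188.8)),("pile3",(326,180),(374.8,213.3)),("pile4",(313.2,188),(354.8,211.2)),
 ("bearing",(352.5,184.5),(395,232.5))]: print(k,*T(s,d))
a=plane("side",(224,262.5),.25);b=plane("side",(282,199),.25);print("door",a,b,np.degrees(np.arctan2(*(a-b)[:2])))
a=plane("side",(226,268.5),.25);print("hinge",a)
print("spray",plane("scene",(263,208),0),"cam",[ray(n,(0,0))[0] for n in("scene","side")])
m=bot.camera_model("wrist");print(m)
```

```text
pin [0.5367 0.059  0.2961] 0.003332652426272886
boss [ 0.4693 -0.1277  0.1211] 0.0007042009136308972
sp_near [ 0.4781 -0.0659  0.0688] 0.0001887131917548926
sp_r [ 0.4259 -0.0856  0.0709] 4.7446269492916345e-05
sp_l [ 0.5205 -0.1649  0.0724] 0.002551565624533774
pile1 [ 0.5256 -0.3886  0.0162] 0.002017493822719139
pile2 [ 0.4672 -0.403   0.0216] 0.000856224162455518
pile3 [ 0.4354 -0.2984  0.0172] 0.003316050928362914
pile4 [ 0.4919 -0.2775  0.0191] 0.003054597294793777
bearing [ 0.3536 -0.2464  0.0149] 0.0018003006139799735
door [0.5742 0.2492 0.25  ] [0.5694 0.0176 0.25  ] 1.2014124831260138
hinge [0.5612 0.2611 0.25  ]
spray [ 0.6805 -0.2746  0.    ] cam [array([0.8457, 0.8502, 1.3174]), array([0.0951, 0.8085, 1.0046])]
{'fx': 309.70691628693146, 'fy': 309.70691628693146, 'cx': 321.84977581916996, 'cy': 197.54582426301164, 'camera_from_world': array([[ 0.3309, -0.9437, -0.0013, -0.5488],
       [ 0.8937,  0.3138, -0.3206,  0.0409],
       [ 0.3029,  0.1049,  0.9472, -0.3804],
       [ 0.    ,  0.    ,  0.    ,  1.    ]])}
```

Call:
carry_out(linear=[[0.45,0.87,0.4],[0.45,0.87,0.4],[0.45,0.87,0.4],[0.45,0.87,0.4],[0.45,0.87,0.4],[0.45,0.87,0.4],[0.45,0.87,0.4],[0.45,0.87,0.4],[0.45,0.87,0.4],[0.45,0.87,0.4],[0.45,0.87,0.4],[0.45,0.87,0.4]], rotation=[[0,0,0.39],[0,0,0.39],[0,0,0.39],[0,0,0.39],[0,0,0.39],[0,0,0.39],[0,0,0.39],[0,0,0.39],[0,0,0.39],[0,0,0.39],[0,0,0.39],[0,0,0.39]], grip=[-1,-1,-1,-1,-1,-1,-1,-1,-1,-1,-1,-1])

```text
time: 1.3
ee_pos: [0.2912, -0.3079, 0.3366]
tcp_rot: [179.9, 0.0, 57.2]
wrist_force: [0.5, -0.0, -0.2]
opening: 0.0855
grasp_force: 0.0
```

Call:
carry_out(linear=[[0.45,0.87,0.4],[0.45,0.87,0.4],[0.45,0.87,0.4],[0.45,0.87,0.4],[0.45,0.87,0.4],[0.45,0.87,0.4],[0.45,0.87,0.4],[0.45,0.87,0.4],[0.45,0.87,0.4],[0.45,0.87,0.4],[0.45,0.87,0.4],[0.45,0.87,0.4]], rotation=[[0,0,0.39],[0,0,0.39],[0,0,0.39],[0,0,0.39],[0,0,0.39],[0,0,0.39],[0,0,0.39],[0,0,0.39],[0,0,0.39],[0,0,0.39],[0,0,0.39],[0,0,0.39]], grip=[-1,-1,-1,-1,-1,-1,-1,-1,-1,-1,-1,-1])

```text
time: 2.5
ee_pos: [0.3982, -0.0991, 0.4326]
tcp_rot: [179.9, 0.0, 94.6]
wrist_force: [0.6, -0.4, 0.3]
opening: 0.0858
grasp_force: 0.0
```

Run:
```python
from h import *
import pickle
o=bot.get_obs();print(o["time"],np.round(o["q"],1),np.round(o["ee_pos"],4),o["tcp_rot"])
M=bot.camera_model("wrist");im=bot.camera("wrist");pickle.dump((M,im),open("w1.pkl","wb"))
cv2.imwrite("pics/w1.png",cv2.resize(im,(800,500),interpolation=cv2.INTER_CUBIC))
P=dict(pin=(.5367,.059,.292),boss=(.4693,-.1277,.12),sn=(.4781,-.0659,.07),pilec=(.48,-.342,.02),hinge=(.57,.249,.25))
for k,p in P.items(): print(k,proj("wrist",p,M)*1.25)
```

```text
2.5 [-14.   -4.3  23.6 117.9   0.   71.4] [ 0.3982 -0.0991  0.4326] [1.79919671e+02 2.30430364e-02 9.46185708e+01]
pin [[601.65528454  50.70200768]]
boss [[459.30463056 219.8693647 ]]
sn [[465.70092258 164.76249542]]
pilec [[439.98925411 331.11389687]]
hinge [[ 610.17378596 -107.18886017]]
```

View pics/w1.png

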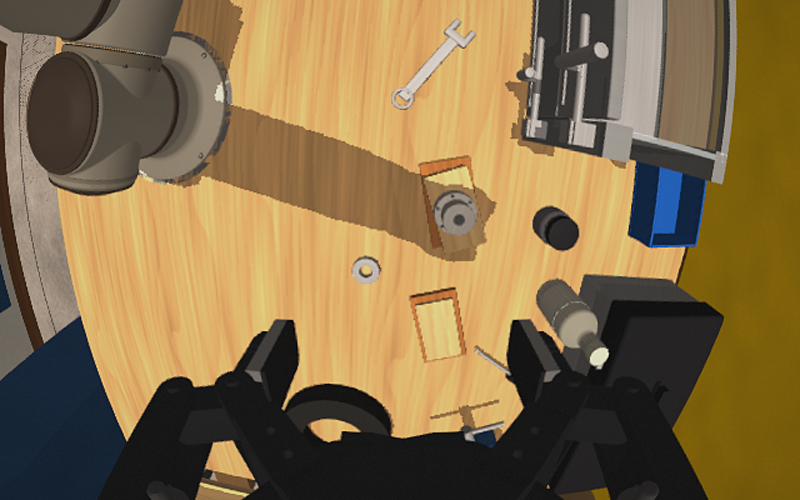

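The wrist view shows the pin top at (601,49), the upper hub's bore at (459,219), and the pile spacer corners at (413,303), (456,297), (466,353), (424,361). These all agree with the triangulation.

Run:
```python
from h import *
import pickle
np.set_printoptions(precision=4,suppress=True)
M,im=pickle.load(open("w1.pkl","rb"))
w=lambda x,y:ray("wrist",(x/1.25,y/1.25),M)
print("pin",plane("wrist",(601/1.25,49/1.25),.292,M),tri([w(601,49),ray("scene",(336,209)),ray("side",(284.2,199))]))
print("boss",plane("wrist",(459/1.25,218.5/1.25),.12,M),tri([w(459,218.5),ray("scene",(334.4,197.4)),ray("side",(343.3,216.7))]))
for p in [(413,303),(456,297),(466,353),(424,361)]: print("pile",plane("wrist",(p[0]/1.25,p[1]/1.25),.02,M))
for p in [(425,170),(471,161)]: print("sp",plane("wrist",(p[0]/1.25,p[1]/1.25),.07,M))
for p in [(582,149),(633,125)]: print("post",plane("wrist",(p[0]/1.25,p[1]/1.25),.25,M))
```

```text
pin [0.536  0.0602 0.292 ] (array([0.5359, 0.059 , 0.2955]), np.float64(0.0036073744843829313))
boss [ 0.4687 -0.126   0.12  ] (array([ 0.469 , -0.1262,  0.1222]), np.float64(0.0012825722600463688))
pile [ 0.4309 -0.2931  0.02  ]
pile [ 0.4979 -0.2778  0.02  ]
pile [ 0.5304 -0.3835  0.02  ]
pile [ 0.4601 -0.4041  0.02  ]
sp [ 0.4261 -0.0777  0.07  ]
sp [ 0.4845 -0.0603  0.07  ]
post [ 0.5492 -0.021   0.25  ]
post [0.6    0.0099 0.25  ]
```

Call:
carry_out(linear=[[0.765,0.885,-0.4],[0.765,0.885,-0.4],[0.765,0.885,-0.4],[0.765,0.885,-0.5],[0.765,0.885,-0.5],[0.765,0.885,-0.5],[0.765,0.885,-0.7],[0.765,0.885,-0.7],[0.765,0.885,-0.7],[0,0,0],[0,0,0]], rotation=[[0,0,0],[0,0,0],[0,0,0],[0,0,0],[0,0,0],[0,0,0],[0,0,0],[0,0,0],[0,0,0],[0,0,0],[0,0,0]], grip=[-0.4,-0.4,-0.4,-0.4,-0.4,-0.4,-0.4,-0.4,-0.4,-0.4,-0.4], grip_force=30)

```text
time: 3.65
ee_pos: [0.5356, 0.0589, 0.3358]
tcp_rot: [-180.0, 0.0, 94.4]
wrist_force: [-0.9, -0.4, 0.7]
opening: 0.0598
grasp_force: 0.0
```

Run:
```python
from h import *
import pickle
o=bot.get_obs();print(np.round(o["q"],1),np.round(o["ee_pos"],4),o["tcp_rot"],o["opening"])
M=bot.camera_model("wrist");im=bot.camera("wrist");pickle.dump((M,im),open("w2.pkl","wb"))
cv2.imwrite("pics/w2.png",cv2.resize(im,(800,500),interpolation=cv2.INTER_CUBIC))
print(proj("wrist",[(.536,.06,.292),(.536,.06,.25),o["ee_pos"]],M)*1.25)
```

```text
[  6.3   7.   23.3 106.3  -0.   91.8] [0.5356 0.0589 0.3358] [-1.79982787e+02  7.19318173e-03  9.44381468e+01] 0.059764379866266384
[[404.36392393 287.86874061]
 [403.97803803 258.77948503]
 [403.82527585 335.46781818]]
```

View pics/w2.png

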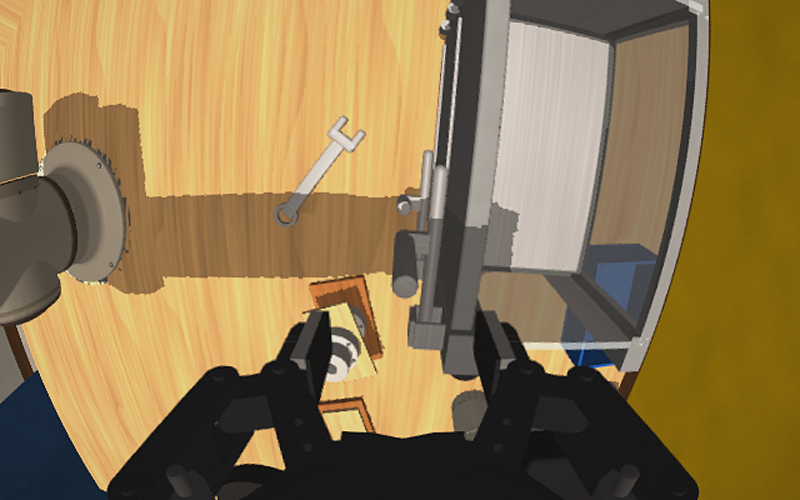

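The wrist view has the pin top at (404,286), as predicted, and the door's top front edge runs from about (484,30) to (460,260). I descend, pinch and check the force.

Call:
carry_out(linear=[[0.02,0.05,-0.9],[0,0,-0.9],[0,0,-0.9],[0,0,-0.9],[0,0,0],[0,0,0],[0,0,0],[0,0,0],[0,0,0]], rotation=[[0,0,0],[0,0,0],[0,0,0],[0,0,0],[0,0,0],[0,0,0],[0,0,0],[0,0,0],[0,0,0]], grip=[-0.3,-0.2,-0.1,0,0.4,1,1,1,1])

```text
time: 4.6
ee_pos: [0.5368, 0.059, 0.2648]
tcp_rot: [179.9, 0.0, 94.3]
wrist_force: [-3.5, -1.5, 6.7]
opening: 0.0131
grasp_force: 30.2
```

Run:
```python
from h import *
import pickle
np.set_printoptions(precision=4,suppress=True)
M,im=pickle.load(open("w2.pkl","rb"))
for p in [(484,30),(460,260),(404,286)]: print(plane("wrist",(p[0]/1.25,p[1]/1.25),.25 if p[0]!=404 else .292,M))
for p in [(613,45),(580,272),(465,272),(510,20)]: print("shelf",plane("wrist",(p[0]/1.25,p[1]/1.25),.12,M))
```

```text
[0.5704 0.1993 0.25  ]
[0.5702 0.0617 0.25  ]
[0.5357 0.061  0.292 ]
shelf [0.7267 0.2461 0.12  ]
shelf [0.7268 0.0098 0.12  ]
shelf [0.6015 0.0021 0.12  ]
shelf [0.6186 0.2472 0.12  ]
```

Call:
carry_out(linear=[[0,0.35,0],[0,0.35,0],[0,0.35,0],[0,0.35,0],[0,0.35,0],[0,0,0],[0,0,0]], rotation=[[0,0,0],[0,0,0],[0,0,0],[0,0,0],[0,0,0],[0,0,0],[0,0,0]], grip=[1,1,1,1,1,1,1])

```text
time: 5.3
ee_pos: [0.5368, 0.0948, 0.2648]
tcp_rot: [179.9, -0.1, 94.3]
wrist_force: [-3.6, 1.0, 6.1]
opening: 0.0134
grasp_force: 30.3
```

Run:
```python
from h import *
H=np.array([.5705,.250]);r=np.array([.537,.0595+.034])-H
p=H+r;n=18
for i in range(1,n+1):
    t=np.radians(i*88/n);q=H+np.array([r[0]*np.cos(t)+r[1]*np.sin(t),-r[0]*np.sin(t)+r[1]*np.cos(t)])
    print(np.round((q-p)/.02,2),end=" ");p=q
print(p)
```

```text
[-0.66  0.17] [-0.64  0.23] [-0.62  0.28] [-0.6   0.33] [-0.57  0.38] [-0.53  0.43] [-0.49  0.47] [-0.45  0.51] [-0.4   0.55] [-0.36  0.58] [-0.31  0.61] [-0.25  0.63] [-0.2   0.65] [-0.14  0.67] [-0.08  0.68] [-0.03  0.68] [0.03 0.68] [0.09 0.68] [0.4129262  0.27801782]
```

Call:
carry_out(linear=[[-0.66,0.17,0],[-0.64,0.23,0],[-0.62,0.28,0],[-0.6,0.33,0],[-0.57,0.38,0],[-0.53,0.43,0]], rotation=[[0,0,0],[0,0,0],[0,0,0],[0,0,0],[0,0,0],[0,0,0]], grip=[1,1,1,1,1,1])

```text
time: 5.9
ee_pos: [0.4646, 0.131, 0.2645]
tcp_rot: [179.8, -0.0, 94.3]
wrist_force: [5.2, 0.8, 6.6]
opening: 0.0129
grasp_force: 30.5
```

Call:
carry_out(linear=[[-0.49,0.47,0],[-0.45,0.51,0],[-0.4,0.55,0],[-0.36,0.58,0],[-0.31,0.61,0],[-0.25,0.63,0],[-0.2,0.65,0],[-0.14,0.67,0],[-0.08,0.68,0],[-0.03,0.68,0],[0.03,0.68,0],[0.09,0.68,0]], rotation=[[0,0,0],[0,0,0],[0,0,0],[0,0,0],[0,0,0],[0,0,0],[0,0,0],[0,0,0],[0,0,0],[0,0,0],[0,0,0],[0,0,0]], grip=[1,1,1,1,1,1,1,1,1,1,1,1])

```text
time: 7.1
ee_pos: [0.4125, 0.279, 0.2643]
tcp_rot: [179.9, -0.0, 94.3]
wrist_force: [1.3, -3.1, 6.8]
opening: 0.0133
grasp_force: 30.7
```

Call:
carry_out(linear=[[0,0,0],[0,0,0],[0,0,0],[0,0,0],[0,0,0]], rotation=[[0,0,0],[0,0,0],[0,0,0],[0,0,0],[0,0,0]], grip=[1,1,-0.4,-0.4,-0.4])

```text
time: 7.6
ee_pos: [0.4125, 0.2783, 0.263]
tcp_rot: [-180.0, 0.0, 94.3]
wrist_force: [-0.4, -0.4, 0.9]
opening: 0.0562
grasp_force: 0.0
```

Call:
carry_out(linear=[[0,0,0.9],[0,0,0.9],[0,0,0.9],[0.15,-1,0],[0.15,-1,0],[0.15,-1,0],[0.15,-1,0],[0.15,-1,0],[0.15,-1,0],[0.15,-1,0],[0.15,-1,0],[0.15,-1,0]], rotation=[[0,0,0],[0,0,0],[0,0,0],[0,0,0.1],[0,0,0.1],[0,0,0.1],[0,0,0.1],[0,0,0.1],[0,0,0.1],[0,0,0.1],[0,0,0.1],[0,0,0.1]], grip=[-0.4,-0.4,-0.4,-0.4,-0.4,-0.4,-0.4,-0.4,-0.4,-0.4,-0.4,-0.4])

```text
time: 8.8
ee_pos: [0.4396, 0.0975, 0.3171]
tcp_rot: [-180.0, -0.0, 101.5]
wrist_force: [0.6, -0.4, 0.0]
opening: 0.0595
grasp_force: 0.0
```

Call:
carry_out(linear=[[0.13,-1,0],[0.13,-1,0],[0.13,-1,0],[0.13,-1,-0.2],[0.13,-1,-0.4],[0.13,-1,-0.4],[0.13,-1,-0.6],[0.13,-1,-0.6],[0.13,-1,-0.6],[0.13,-1,-0.6],[0.12,-1,-0.6],[0,0,0]], rotation=[[0,0,0.1],[0,0,0.1],[0,0,0.1],[0,0,0.1],[0,0,0.1],[0,0,0.1],[0,0,0.1],[0,0,0.1],[0,0,0.1],[0,0,0.1],[0,0,0.1],[0,0,0]], grip=[-0.4,-0.4,-0.4,-0.4,-0.4,-0.4,-0.4,-0.4,-0.4,-0.4,-0.4,-0.4])

```text
time: 10.0
ee_pos: [0.4675, -0.1231, 0.2353]
tcp_rot: [-179.8, -0.1, 110.2]
wrist_force: [0.5, -0.2, -0.3]
opening: 0.0597
grasp_force: 0.0
```

Run:
```python
from h import *
import pickle
o=bot.get_obs();print(np.round(o["q"],1),np.round(o["ee_pos"],4),o["tcp_rot"],o["opening"])
M=bot.camera_model("wrist");im=bot.camera("wrist");pickle.dump((M,im),open("w3.pkl","wb"))
c=im[100:350,150:500];c=cv2.resize(c,None,fx=2.2,fy=2.2,interpolation=cv2.INTER_CUBIC);cv2.imwrite("pics/w3.png",c);print(c.shape)
print((proj("wrist",[(.469,-.126,.12),(.48,-.342,.02),o["ee_pos"]],M)-[150,100])*2.2)
```

```text
[-14.7  -4.    0.6  94.8  -0.   55.1] [ 0.4675 -0.1231  0.2353] [-1.79848791e+02 -8.46899388e-02  1.10183460e+02] 0.05967506563955432
(550, 770, 3)
[[380.73191595 219.85282145]
 [282.85509605 466.34542787]
 [380.00201804 370.72515683]]
```

View pics/w3.png

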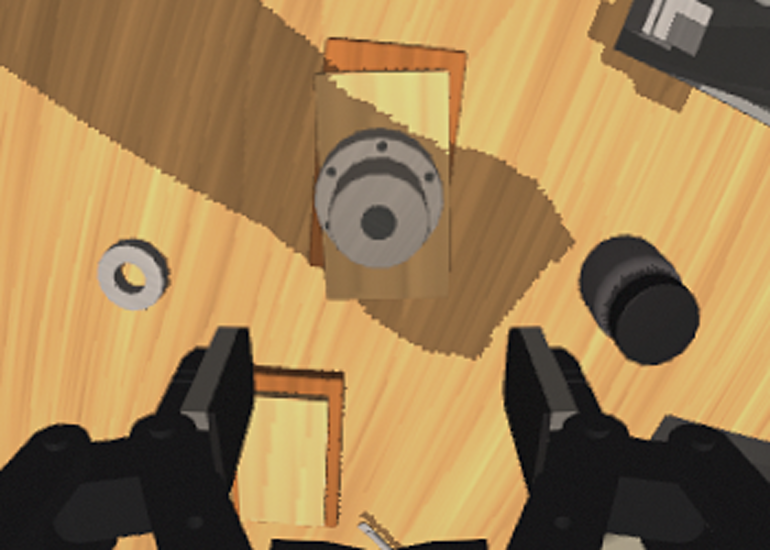

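The wrist crop shows the bore at (378,222), spacer corners at (315,74), (449,70), (449,297), (327,298), and the right edge of the pile spacer from (327,400) to (330,526).

Run:
```python
from h import *
import pickle
np.set_printoptions(precision=4,suppress=True)
M,im=pickle.load(open("w3.pkl","rb"));M1,_=pickle.load(open("w1.pkl","rb"))
f=lambda p:(p[0]/2.2+150,p[1]/2.2+100)
print("boss",plane("wrist",f((378,222)),.12,M),tri([ray("wrist",f((378,222)),M),ray("wrist",(459/1.25,218.5/1.25),M1)]))
q=[plane("wrist",f(p),.07,M) for p in [(315,74),(449,70),(449,297),(327,298)]];print(np.array(q),np.mean(q,0))
yaw=lambda a,b:np.degrees(np.arctan2((b-a)[1],(b-a)[0]))
print("sp x-yaw",yaw(q[0],q[1]),yaw(q[3],q[2]),"y-yaw",yaw(q[3],q[0])-90,yaw(q[2],q[1])-90)
a,b=[plane("wrist",f(p),.02,M) for p in [(327,400),(330,526)]];print("pile edge",a,b,yaw(b,a)-90)
```

```text
boss [ 0.4683 -0.1272  0.12  ] (array([ 0.4668, -0.1232,  0.1317]), np.float64(0.00014196436351802177))
[[ 0.4244 -0.0884  0.07  ]
 [ 0.4793 -0.0663  0.07  ]
 [ 0.5201 -0.1682  0.07  ]
 [ 0.4644 -0.1891  0.07  ]] [ 0.472 -0.128  0.07 ]
sp x-yaw 21.884690824527677 20.58357251446243 y-yaw 21.629634465972444 21.850842730493937
pile edge [ 0.4906 -0.2798  0.02  ] [ 0.5262 -0.3839  0.02  ] 18.902538355912057
```

Call:
carry_out(linear=[[0.05,-0.18,-0.94],[0,0,-0.94],[0,0,-0.94],[0,0,-0.94],[0,0,-0.94],[0,0,-0.94],[0,0,-0.94],[0,0,0],[0,0,0],[0,0,0],[0,0,0],[0,0,0]], rotation=[[0,0,0.1],[0,0,0.08],[0,0,0],[0,0,0],[0,0,0],[0,0,0],[0,0,0],[0,0,0],[0,0,0],[0,0,0],[0,0,0],[0,0,0]], grip=[-0.4,-0.4,-0.4,-0.4,-0.4,-0.4,-0.4,-0.3,-0.1,0.3,0.6,0.6], grip_force=45)

```text
time: 11.25
ee_pos: [0.4697, -0.1253, 0.1073]
tcp_rot: [179.9, 0.1, 111.7]
wrist_force: [-1.0, 1.3, 6.9]
opening: 0.0386
grasp_force: 45.9
```

Call:
carry_out(linear=[[0,0,0.2],[0,0,0.5],[0,0,1],[0,0,1],[0,0,1],[0,0,1],[0,0,1],[0,0,1],[0,0,1],[0.5,0.85,1],[0.5,0.85,1],[0.5,0.85,1]], rotation=[[0,0,0],[0,0,0],[0,0,0],[0,0,0],[0,0,0],[0,0,0],[0,0,0.3],[0,0,0.3],[0,0,0.3],[0,0,0.3],[0,0,0.3],[0,0,0.3]], grip=[0.6,0.6,0.6,0.6,0.6,0.6,0.6,0.6,0.6,0.6,0.6,0.6])

```text
time: 12.45
ee_pos: [0.4992, -0.0737, 0.3212]
tcp_rot: [180.0, 0.0, 126.2]
wrist_force: [0.6, -0.0, -1.8]
opening: 0.0386
grasp_force: 45.6
```

Call:
carry_out(linear=[[0.5,0.85,0],[0.5,0.85,0],[0.5,0.85,0],[0.5,0.85,0],[0.5,0.85,0],[0.5,0.85,0],[0.5,0.85,0],[0.5,0.85,0],[0.5,0.85,0],[0.5,0.85,0],[0.5,0.85,0],[0,0,0]], rotation=[[0,0,0.3],[0,0,0.3],[0,0,0.3],[0,0,0.3],[0,0,0.3],[0,0,0.3],[0,0,0.3],[0,0,0.3],[0,0,0.3],[0,0,0.3],[0,0,0],[0,0,0]], grip=[0.6,0.6,0.6,0.6,0.6,0.6,0.6,0.6,0.6,0.6,0.6,0.6])

```text
time: 13.65
ee_pos: [0.6098, 0.1145, 0.3191]
tcp_rot: [-180.0, -0.1, 150.2]
wrist_force: [0.4, 0.7, -2.4]
opening: 0.0383
grasp_force: 45.9
```

Run:
```python
from h import *
import pickle
o=bot.get_obs();print(np.round(o["q"],1),np.round(o["ee_pos"],4),o["tcp_rot"],o["opening"])
M=bot.camera_model("wrist");im=bot.camera("wrist");pickle.dump((M,im),open("w4.pkl","wb"))
s=bot.camera("side")[130:350,130:400];s=cv2.resize(s,(540,440))
w=cv2.resize(im,(640,400))[60:400,:][:, :]
out=np.zeros((600,800,3),np.uint8);out[:296,:800//1][:, :]=0
a=cv2.resize(s,(392,320));b=cv2.resize(im,(800,500))[200:480,150:700]
out=np.zeros((600,800,3),np.uint8);out[:320,:392]=a;out[320:600,:550]=b;cv2.imwrite("pics/w4.png",out)
```

```text
[ 10.6  18.6  35.1 106.6   0.   40.4] [0.6098 0.1145 0.3191] [-1.79985930e+02 -5.38810876e-02  1.50227082e+02] 0.038271509039295847
```

View pics/w4.png

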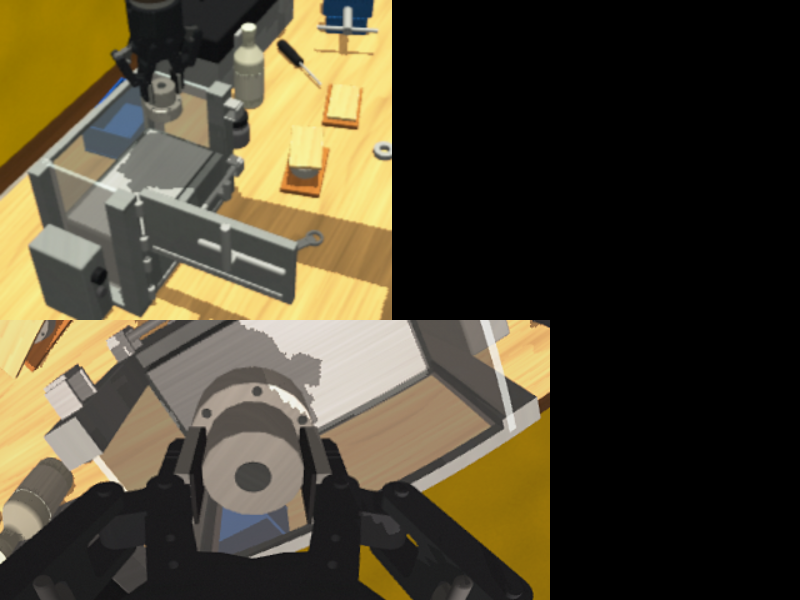

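Call:
carry_out(linear=[[0.45,0.67,0],[0.45,0.67,0],[0.45,0.67,-0.2],[0.45,0.67,-0.5],[0,0,-0.8],[0,0,-1],[0,0,-1],[0,0,-1],[0,0,-1],[0,0,-1],[0,0,-0.6],[0,0,-0.3]], rotation=[[0,0,0],[0,0,0],[0,0,0],[0,0,0],[0,0,0],[0,0,0],[0,0,0],[0,0,0],[0,0,0],[0,0,0],[0,0,0],[0,0,0]], grip=[0.6,0.6,0.6,0.6,0.6,0.6,0.6,0.6,0.6,0.6,0.6,0.6])

```text
time: 14.95
ee_pos: [0.6446, 0.166, 0.1703]
tcp_rot: [-179.9, -0.1, 150.1]
wrist_force: [0.7, -0.2, -2.5]
opening: 0.0383
grasp_force: 46.1
```

Call:
carry_out(linear=[[0,0,-0.2],[0,0,0]], rotation=[[0,0,0],[0,0,0]], grip=[0.6,0.6])

```text
time: 15.15
ee_pos: [0.6452, 0.1663, 0.1679]
tcp_rot: [180.0, 0.0, 150.1]
wrist_force: [-0.6, -0.2, -2.0]
opening: 0.0386
grasp_force: 46.1
```

Call:
carry_out(linear=[[0,0,-0.2],[0,0,-0.15],[0,0,-0.05],[0,0,0]], rotation=[[0,0,0],[0,0,0],[0,0,0],[0,0,0]], grip=[0.6,0.6,0.6,0.6])

```text
time: 15.55
ee_pos: [0.6451, 0.1664, 0.1596]
tcp_rot: [-180.0, -0.0, 150.1]
wrist_force: [0.2, -0.4, -2.0]
opening: 0.0381
grasp_force: 46.1
```

Call:
carry_out(linear=[[0,0,-0.08],[0,0,0]], rotation=[[0,0,0],[0,0,0]], grip=[0.6,0.6])

```text
time: 15.75
ee_pos: [0.6451, 0.1664, 0.158]
tcp_rot: [-180.0, -0.0, 150.1]
wrist_force: [0.6, 0.1, -2.0]
opening: 0.0388
grasp_force: 46.1
```

Call:
carry_out(linear=[[0,0,-0.08],[0,0,0]], rotation=[[0,0,0],[0,0,0]], grip=[0.6,0.6])

```text
time: 15.95
ee_pos: [0.6452, 0.1664, 0.1574]
tcp_rot: [180.0, 0.0, 150.1]
wrist_force: [-2.2, -1.7, 3.5]
opening: 0.0381
grasp_force: 46.3
```

Call:
carry_out(linear=[[0,0,-0.06],[0,0,0]], rotation=[[0,0,0],[0,0,0]], grip=[0.6,0.6])

```text
time: 16.15
ee_pos: [0.6452, 0.1663, 0.1573]
tcp_rot: [179.9, 0.1, 150.1]
wrist_force: [-4.7, -1.3, 9.9]
opening: 0.0384
grasp_force: 47.2
```

Call:
carry_out(linear=[[0,0,0],[0,0,0],[0,0,0],[0,0,0],[0,0,0.3],[0,0,0.8],[0,0,1],[0,0,1],[0,0,1],[0,0,1],[0,0,1],[0,0,1]], rotation=[[0,0,0],[0,0,0],[0,0,0],[0,0,0],[0,0,0],[0,0,0],[0,0,0],[0,0,0],[0,0,0],[0,0,0],[0,0,0],[0,0,0]], grip=[0,-0.1,-0.3,-0.4,-0.4,-0.4,-0.4,-0.4,-0.4,-0.4,-0.4,-0.4])

```text
time: 17.35
ee_pos: [0.645, 0.1663, 0.2986]
tcp_rot: [180.0, 0.0, 150.1]
wrist_force: [-0.0, -0.1, -0.0]
opening: 0.0598
grasp_force: 0.0
```

Run:
```python
from h import *
import pickle
o=bot.get_obs();print(np.round(o["q"],1),np.round(o["ee_pos"],4),o["tcp_rot"],o["opening"])
M=bot.camera_model("wrist");im=bot.camera("wrist");pickle.dump((M,im),open("w5.pkl","wb"))
s=bot.camera("scene")[150:330,230:400]
a=cv2.resize(s,None,fx=2,fy=2,interpolation=cv2.INTER_CUBIC);b=cv2.resize(im,(640,400))[60:400,100:540]
out=np.zeros((600,800,3),np.uint8);out[:360,:340]=a;out[:340,345:785]=b;cv2.imwrite("pics/w5.png",out[:370])
print((proj("wrist",[(.6455,.167,.17)],M)))
```

```text
[ 14.5  25.   41.2 106.1  -0.   44.3] [0.645  0.1663 0.2986] [1.79980939e+02 2.16682889e-02 1.50131889e+02] 0.05981916707530365
[[322.58997651 191.46270781]]
```

View pics/w5.png

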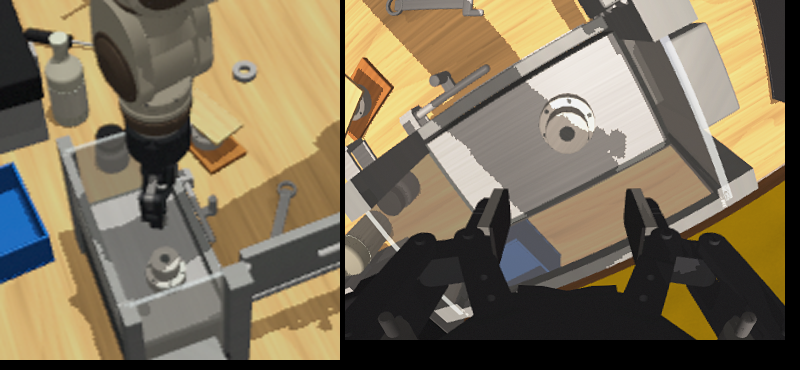

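Call:
carry_out(linear=[[-0.51,-0.865,0.1],[-0.51,-0.865,0.1],[-0.51,-0.865,0],[-0.51,-0.865,0],[-0.51,-0.865,0],[-0.51,-0.865,0],[-0.51,-0.865,0],[-0.51,-0.865,0],[-0.51,-0.865,0],[-0.51,-0.865,0],[-0.51,-0.865,0],[-0.51,-0.865,0]], rotation=[[0,0,-0.283],[0,0,-0.283],[0,0,-0.283],[0,0,-0.283],[0,0,-0.283],[0,0,-0.283],[0,0,-0.283],[0,0,-0.283],[0,0,-0.283],[0,0,-0.283],[0,0,-0.283],[0,0,-0.283]], grip=[-0.4,-0.4,-0.4,-0.4,-0.4,-0.4,-0.4,-0.4,-0.6,-0.8,-1,-1])

```text
time: 18.65
ee_pos: [0.5221, -0.0418, 0.3005]
tcp_rot: [-180.0, -0.0, 122.9]
wrist_force: [0.0, -0.1, 0.3]
opening: 0.0858
grasp_force: 0.0
```

Call:
carry_out(linear=[[-0.51,-0.865,-0.5],[-0.51,-0.865,-1],[-0.51,-0.865,-1],[-0.51,-0.865,-1],[-0.51,-0.865,-1],[0,0,0],[0,0,0]], rotation=[[0,0,-0.283],[0,0,-0.283],[0,0,-0.283],[0,0,-0.283],[0,0,-0.283],[0,0,0],[0,0,0]], grip=[-1,-1,-1,-1,-1,-1,-1])

```text
time: 19.35
ee_pos: [0.4714, -0.1277, 0.2111]
tcp_rot: [-180.0, -0.0, 111.6]
wrist_force: [0.0, 0.0, -0.4]
opening: 0.0854
grasp_force: 0.0
```

Run:
```python
from h import *
import pickle
o=bot.get_obs();print(np.round(o["q"],1),np.round(o["ee_pos"],4),o["tcp_rot"],o["opening"])
M=bot.camera_model("wrist");im=bot.camera("wrist");pickle.dump((M,im),open("w6.pkl","wb"))
c=im[100:350,150:500];c=cv2.resize(c,None,fx=2.2,fy=2.2,interpolation=cv2.INTER_CUBIC);cv2.imwrite("pics/w6.png",c)
y=np.radians(21.6);R=np.array([[np.cos(y),-np.sin(y)],[np.sin(y),np.cos(y)]])
P=[np.r_[np.array([.472,-.128])+R@[a*.03,b*.055],.07] for a,b in((-1,1),(1,1),(1,-1),(-1,-1))]
print((proj("wrist",P,M)-[150,100])*2.2)
```

```text
[-15.2  -3.9  -2.   91.9   0.   53.2] [ 0.4714 -0.1277  0.2111] [-1.79983150e+02 -2.44758148e-02  1.11630692e+02] 0.08544978526662249
[[305.64341703  63.76055533]
 [454.02815942  63.65266992]
 [446.22668442 309.91995505]
 [313.58286928 310.1229059 ]]
```

View pics/w6.png

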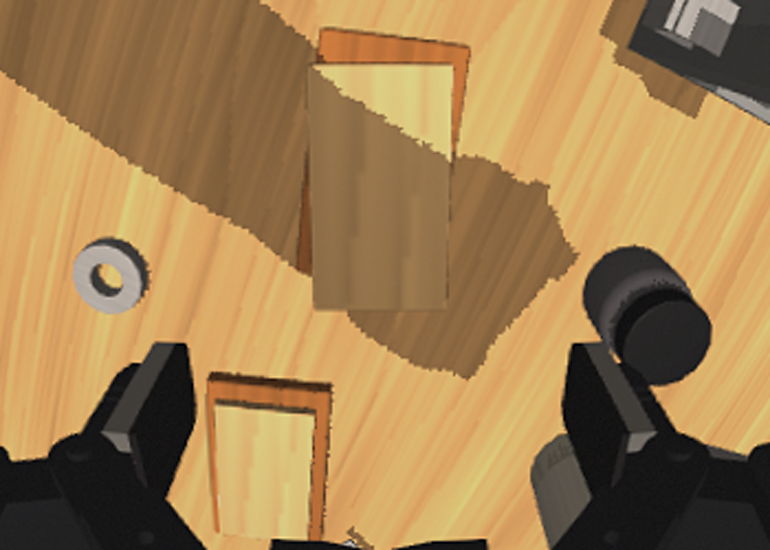

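The plate's corners at (309,66), (453,65), (447,309), (314,310) lie where predicted, so it is unmoved by the first lift. I check the jar's clearance and the pile's pose before descending.

Run:
```python
from h import *
import pickle
np.set_printoptions(precision=4,suppress=True)
M,im=pickle.load(open("w6.pkl","rb"))
f=lambda p:(p[0]/2.2+150,p[1]/2.2+100)
yaw=lambda a,b:np.degrees(np.arctan2((b-a)[1],(b-a)[0]))
print("jar",plane("wrist",f((662,335)),.07,M),"jar left",plane("wrist",f((612,318)),.07,M))
q=[plane("wrist",f(p),.02,M) for p in [(215,402),(315,412),(312,541),(218,533)]];print(np.array(q),np.mean(q,0))
print(yaw(q[0],q[1]),yaw(q[3],q[0])-90,yaw(q[2],q[1])-90)
```

```text
jar [ 0.627  -0.1439  0.07  ] jar left [ 0.5967 -0.1445  0.07  ]
[[ 0.4348 -0.2953  0.02  ]
 [ 0.4913 -0.2784  0.02  ]
 [ 0.5243 -0.3824  0.02  ]
 [ 0.4639 -0.4028  0.02  ]] [ 0.4786 -0.3397  0.02  ]
16.69401826153619 15.137719832681455 17.60026443052635
```

Call:
carry_out(linear=[[0.03,0,-0.9],[0,0,-0.9],[0,0,-0.9],[0,0,-0.9],[0,0,-0.9],[0,0,-0.9],[0,0,-0.9],[0,0,-0.9],[0,0,-0.1],[0,0,0]], rotation=[[0,0,0],[0,0,0],[0,0,0],[0,0,0],[0,0,0],[0,0,0],[0,0,0],[0,0,0],[0,0,0],[0,0,0]], grip=[-1,-1,-1,-1,-1,-1,-1,-1,-1,-1], grip_force=30)

```text
time: 20.4
ee_pos: [0.4728, -0.1273, 0.0659]
tcp_rot: [180.0, 0.0, 111.7]
wrist_force: [-1.0, -0.4, 0.6]
opening: 0.0856
grasp_force: 0.0
```

Call:
carry_out(linear=[[0,0,0],[0,0,0],[0,0,0],[0,0,0],[0,0,0],[0,0,0],[0,0,0]], rotation=[[0,0,0],[0,0,0],[0,0,0],[0,0,0],[0,0,0],[0,0,0],[0,0,0]], grip=[-0.8,-0.6,-0.5,-0.3,0,0,0])

```text
time: 21.1
ee_pos: [0.4727, -0.1279, 0.0662]
tcp_rot: [179.9, 0.0, 111.6]
wrist_force: [0.1, 0.7, 6.2]
opening: 0.0587
grasp_force: 32.5
```

Call:
carry_out(linear=[[0,0,0.1],[0,0,0.3],[0,0,1],[0,0,1],[0,0,1],[0.03,-0.96,0.3],[0.03,-0.96,0],[0.03,-0.96,0],[0.03,-0.96,0],[0.03,-0.96,0],[0.03,-0.96,0],[0.03,-0.96,0]], rotation=[[0,0,0],[0,0,0],[0,0,0],[0,0,0],[0,0,0],[0,0,-0.05],[0,0,-0.05],[0,0,-0.05],[0,0,-0.05],[0,0,-0.05],[0,0,-0.05],[0,0,-0.05]], grip=[0,0,0,0,0,0,0,0,0,0,0,0])

```text
time: 22.3
ee_pos: [0.4764, -0.263, 0.1395]
tcp_rot: [-180.0, -0.0, 108.8]
wrist_force: [0.3, 0.5, -0.4]
opening: 0.0589
grasp_force: 32.5
```

Call:
carry_out(linear=[[0.03,-0.96,0],[0.03,-0.96,0],[0.03,-0.96,0],[0.03,-0.96,0],[0,0,-1],[0,0,-1],[0,0,-1],[0,0,0],[0,0,0]], rotation=[[0,0,-0.05],[0,0,-0.05],[0,0,-0.05],[0,0,-0.05],[0,0,0],[0,0,0],[0,0,0],[0,0,0],[0,0,0]], grip=[0,0,0,0,0,0,0,0,0])

```text
time: 23.2
ee_pos: [0.4788, -0.3393, 0.0796]
tcp_rot: [-180.0, -0.0, 107.2]
wrist_force: [0.5, -0.5, -0.0]
opening: 0.0592
grasp_force: 32.6
```

Run:
```python
from h import *
import pickle
o=bot.get_obs();print(np.round(o["q"],1),np.round(o["ee_pos"],4),o["tcp_rot"],o["opening"],o["wrist_force"])
M=bot.camera_model("wrist");im=bot.camera("wrist");pickle.dump((M,im),open("w7.pkl","wb"))
c=im[140:390,150:500];c=cv2.resize(c,None,fx=2.2,fy=2.2,interpolation=cv2.INTER_CUBIC);cv2.imwrite("pics/w7.png",c)
y=np.radians(17);R=np.array([[np.cos(y),-np.sin(y)],[np.sin(y),np.cos(y)]])
for z in (.02,o["ee_pos"][2]+.0038): print((proj("wrist",[np.r_[np.array([.479,-.34])+R@[a*.03,b*.055],z] for a,b in((-1,1),(1,1))],M)-[150,140])*2.2)
```

```text
[-35.3   9.9  -2.2  78.   -0.   37.4] [ 0.4788 -0.3393  0.0796] [-1.79980170e+02 -2.34018249e-02  1.07227940e+02] 0.059249843947172996 [ 0.53124615 -0.53944843 -0.01809108]
[[275.76828769   6.10698002]
 [483.9601844    6.64472947]]
[[229.99423389  54.28508146]
 [531.67758141  55.03600104]]
```

View pics/w7.png

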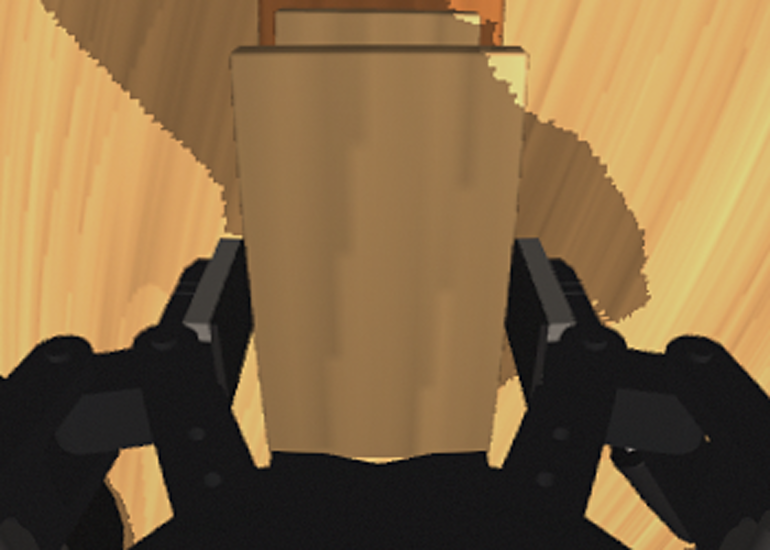

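The held plate is square with the pile spacer: its far edge at (232..526,48) is parallel to the pile's far edge (276,11)–(481,14). It sits about 3 mm too far toward +y, so I correct that and lower.

Call:
carry_out(linear=[[0.05,-0.15,-0.8],[0,0,-0.9],[0,0,-0.6],[0,0,-0.3],[0,0,0],[0,0,0]], rotation=[[0,0,0],[0,0,0],[0,0,0],[0,0,0],[0,0,0],[0,0,0]], grip=[0,0,0,0,0,0])

```text
time: 23.85
ee_pos: [0.4801, -0.3421, 0.0278]
tcp_rot: [180.0, 0.0, 107.2]
wrist_force: [1.1, 0.1, 0.2]
opening: 0.0589
grasp_force: 32.6
```

Call:
carry_out(linear=[[0,0,-0.1],[0,0,0]], rotation=[[0,0,0],[0,0,0]], grip=[0,0])

```text
time: 24.05
ee_pos: [0.4801, -0.3421, 0.0257]
tcp_rot: [180.0, 0.0, 107.2]
wrist_force: [-0.3, -0.7, -1.2]
opening: 0.059
grasp_force: 32.6
```

Call:
carry_out(linear=[[0,0,0],[0,0,0],[0,0,0],[0,0,0.2],[0,0,0.5],[0,0,1],[0,0,1],[0,0,1],[0,0,1],[0,0,1]], rotation=[[0,0,0],[0,0,0],[0,0,0],[0,0,0],[0,0,0],[0,0,0],[0,0,0],[0,0,0],[0,0,0],[0,0,0]], grip=[-0.5,-0.6,-0.7,-0.7,-0.7,-0.7,-0.7,-0.7,-0.7,-0.7])

```text
time: 25.05
ee_pos: [0.4799, -0.342, 0.1412]
tcp_rot: [180.0, 0.0, 107.2]
wrist_force: [-0.0, -0.8, 1.1]
opening: 0.0723
grasp_force: 0.0
```

I have now viewed 11 pictures, one over the limit of 10. From here I check by numbers only.

Call:
carry_out(linear=[[-0.05,0.98,0.15],[-0.05,0.98,0.15],[-0.05,0.98,0.15],[-0.05,0.98,0.15],[-0.05,0.98,0.15],[-0.05,0.98,0.15],[-0.05,0.98,0.15],[-0.05,0.98,0.15],[-0.05,0.98,0.15],[-0.05,0.98,0.15],[-0.05,0.98,0.15],[0,0,0]], rotation=[[0,0,0],[0,0,0],[0,0,0],[0,0,0],[0,0,0],[0,0,0],[0,0,0],[0,0,0],[0,0,0],[0,0,0],[0,0,0],[0,0,0]], grip=[-0.6,-0.4,-0.4,-0.4,-0.4,-0.4,-0.4,-0.4,-0.4,-0.4,-0.4,-0.4], grip_force=45)

```text
time: 26.25
ee_pos: [0.4682, -0.1235, 0.1723]
tcp_rot: [-180.0, -0.0, 107.4]
wrist_force: [1.2, 0.1, 0.7]
opening: 0.0598
grasp_force: 0.0
```

Run:
```python
from h import *
import pickle
np.set_printoptions(precision=4,suppress=True)
o=bot.get_obs();print(np.round(o["q"],1),np.round(o["ee_pos"],4),o["tcp_rot"],o["opening"])
M=bot.camera_model("wrist");im=bot.camera("wrist");pickle.dump((M,im),open("w8.pkl","wb"))
c=proj("wrist",(.4685,-.1265,.062),M)[0];print("exp boss",c)
x0,y0=int(c[0])-60,int(c[1])-60;crop=im[y0:y0+120,x0:x0+120]
hsv=cv2.cvtColor(crop,cv2.COLOR_BGR2HSV);m=((hsv[...,1]<50)&(hsv[...,2]>40)).astype(np.uint8)
cs,_=cv2.findContours(m,cv2.RETR_EXTERNAL,cv2.CHAIN_APPROX_NONE);k=max(cs,key=cv2.contourArea)
print("hub blob",cv2.contourArea(k),cv2.boundingRect(k),(x0,y0),cv2.minEnclosingCircle(k))
g=cv2.medianBlur(cv2.cvtColor(crop,cv2.COLOR_BGR2GRAY),3)
r=np.linalg.norm(proj("wrist",(.4885,-.1265,.062),M)[0]-c);print("exp r boss",r)
h=cv2.HoughCircles(g,cv2.HOUGH_GRADIENT,1.2,5,param1=100,param2=14,minRadius=int(r*.85),maxRadius=int(r*1.6))
h2=cv2.HoughCircles(g,cv2.HOUGH_GRADIENT,1.2,5,param1=100,param2=9,minRadius=int(r*.2),maxRadius=int(r*.5))
for H in (h,h2):
    if H is not None:
        for a in H[0][:5]: print(a+[x0,y0,0],plane("wrist",a[:2]+[x0,y0],.062,M))
```

```text
[-14.8  -4.8  -7.2  87.7   0.   57.8] [ 0.4682 -0.1235  0.1723] [-179.9971   -0.0333  107.4163] 0.05979893361414983
exp boss [321.5351 201.4678]
hub blob 2775.5 (35, 17, 59, 65) (261, 141) ((62.85165023803711, 48.983516693115234), 32.03717041015625)
exp r boss 23.553453370390617
[325.2  192.    29.12] [ 0.4689 -0.1177  0.062 ]
[325.2  201.6   22.88] [ 0.4715 -0.1257  0.062 ]
[319.2  188.4   34.76] [ 0.4633 -0.1162  0.062 ]
[321.6  217.2   36.32] [ 0.4728 -0.1401  0.062 ]
[331.2  204.    33.68] [ 0.4769 -0.1262  0.062 ]
[345.6  175.2   10.24] [ 0.4805 -0.099   0.062 ]
[326.4  201.6    7.72] [ 0.4724 -0.1254  0.062 ]
[309.6 176.4   7.6] [ 0.4527 -0.1087  0.062 ]
[314.4  188.4   10.24] [ 0.4595 -0.1173  0.062 ]
[315.6  208.8   10.24] [ 0.4657 -0.1343  0.062 ]
```

The boss circle (325,202), radius 23, and the bore agree, which puts the lower hub at (0.472, -0.126).

Call:
carry_out(linear=[[0.18,-0.1,-0.9],[0,0,-0.9],[0,0,-0.9],[0,0,-0.9],[0,0,-0.9],[0,0,-0.9],[0,0,-0.7],[0,0,0],[0,0,0],[0,0,0],[0,0,0],[0,0,0]], rotation=[[0,0,0],[0,0,0],[0,0,0],[0,0,0],[0,0,0],[0,0,0],[0,0,0],[0,0,0],[0,0,0],[0,0,0],[0,0,0],[0,0,0]], grip=[-0.4,-0.4,-0.4,-0.4,-0.4,-0.4,-0.4,-0.3,-0.1,0.3,0.6,0.6])

```text
time: 27.5
ee_pos: [0.473, -0.1285, 0.0513]
tcp_rot: [179.9, 0.1, 107.2]
wrist_force: [-0.7, -0.7, 5.6]
opening: 0.0383
grasp_force: 46.1
```

Call:
carry_out(linear=[[0,0,0.2],[0,0,0.5],[0,0,1],[0,0,1],[0,0,1],[0,0,1],[0,0,1],[0,0,1],[0,0,1],[0,0,1],[0,0,1],[0,0,1]], rotation=[[0,0,0],[0,0,0],[0,0,0],[0,0,0],[0,0,0],[0,0,0],[0,0,0],[0,0,0],[0,0,0],[0,0,0],[0,0,0],[0,0,0]], grip=[0.6,0.6,0.6,0.6,0.6,0.6,0.6,0.6,0.6,0.6,0.6,0.6])

```text
time: 28.7
ee_pos: [0.4723, -0.1282, 0.2656]
tcp_rot: [180.0, -0.0, 107.2]
wrist_force: [0.1, 0.7, -3.0]
opening: 0.0383
grasp_force: 45.5
```

Call:
carry_out(linear=[[0.66,0.81,1],[0.66,0.81,1],[0.66,0.81,0.7],[0.66,0.81,0],[0.66,0.81,0],[0.66,0.81,0],[0.66,0.81,0],[0.66,0.81,0],[0.66,0.81,0],[0.66,0.81,0],[0.66,0.81,0],[0.66,0.81,0]], rotation=[[0,0,0],[0,0,0],[0,0,0],[0,0,0],[0,0,0],[0,0,0],[0,0,0],[0,0,0],[0,0,0],[0,0,0],[0,0,0],[0,0,0]], grip=[0.6,0.6,0.6,0.6,0.6,0.6,0.6,0.6,0.6,0.6,0.6,0.6])

```text
time: 29.9
ee_pos: [0.6312, 0.0668, 0.3186]
tcp_rot: [-180.0, -0.0, 107.2]
wrist_force: [-0.2, 0.5, -1.7]
opening: 0.0383
grasp_force: 45.8
```

Call:
carry_out(linear=[[0.66,0.81,0],[0,0,0]], rotation=[[0,0,0],[0,0,0]], grip=[0.6,0.6])

```text
time: 30.1
ee_pos: [0.6449, 0.0841, 0.3172]
tcp_rot: [-179.9, -0.0, 107.3]
wrist_force: [0.4, -0.7, -2.7]
opening: 0.0382
grasp_force: 45.9
```

Run:
```python
from h import *
np.set_printoptions(precision=3,suppress=True)
o=bot.get_obs();print(o["ee_pos"],o["tcp_rot"],o["opening"])
# pile check: plywood-coloured blob on the pile in scene and side views, before vs now
for n in("scene","side"):
    im=bot.camera(n);old=cv2.imread(f"pics/{n}0.png");c=proj(n,(.479,-.34,.024))[0].astype(int)
    for t,I in(("old",old),("new",im)):
        h=cv2.cvtColor(I[c[1]-25:c[1]+25,c[0]-30:c[0]+30],cv2.COLOR_BGR2HSV)
        if t=="old": print(n,"plate hsv",h[25,30],"board/bench",h[5,5])
        m=((h[...,1]>150)).astype(np.uint8)
        print(t,"orange centroid",m.sum(),np.argwhere(m).mean(0)[::-1]-[30,25])
    d=cv2.absdiff(im,old).max(2)[c[1]-25:c[1]+25,c[0]-30:c[0]+30]>25
    print("changed",d.sum(),[ (int(a[1]+c[0]-30),int(a[0]+c[1]-25)) for a in np.argwhere(d)[::6]])
```

```text
[0.645 0.084 0.317] [-179.923   -0.041  107.348] 0.03820719312933843
scene plate hsv [ 24  92 208] board/bench [ 22 108 208]
old orange centroid 163 [1.018 8.748]
new orange centroid 43 [13.628  9.465]
changed 1913 [(280, 150), (286, 150), (292, 150), (298, 150), (304, 150), (310, 150), (316, 150), (281, 151), (287, 151), (293, 151), (299, 151), (305, 151), (311, 151), (317, 151), (282, 152), (288, 152), (294, 152), (300, 152), (306, 152), (312, 152), (318, 152), (283, 153), (289, 153), (295, 153), (301, 153), (307, 153), (313, 153), (319, 153), (284, 154), (290, 154), (296, 154), (302, 154), (308, 154), (314, 154), (320, 154), (285, 155), (291, 155), (297, 155), (303, 155), (309, 155), (315, 155), (280, 156), (286, 156), (292, 156), (298, 156), (304, 156), (310, 156), (316, 156), (282, 157), (288, 157), (294, 157), (300, 157), (306, 157), (312, 157), (318, 157), (285, 158), (291, 158), (297, 158), (303, 158), (309, 158), (315, 158), (284, 159), (290, 159), (296, 159), (302, 159), (308, 159), (280, 160), (286, 160), (292, 160), (298, 160), (304, 160), (310, 160), (283, 161), (289, 16
[... 2883 characters left out ...]
 (304, 199), (310, 199), (316, 199), (329, 199), (335, 199)]
side plate hsv [ 27  99 250] board/bench [ 23  47 233]
old orange centroid 236 [-2.983 10.411]
new orange centroid 224 [-2.402 11.071]
changed 244 [(358, 186), (361, 187), (358, 189), (357, 192), (356, 196), (356, 200), (355, 205), (358, 208), (364, 208), (358, 209), (364, 209), (370, 209), (354, 210), (360, 210), (366, 210), (372, 210), (368, 211), (374, 211), (344, 212), (341, 213), (347, 213), (342, 214), (348, 214), (342, 215), (348, 215), (341, 216), (347, 216), (339, 217), (345, 217), (337, 218), (343, 218), (349, 218), (341, 219), (347, 219), (340, 220), (346, 220), (339, 221), (345, 221), (351, 221), (342, 222), (348, 222)]
```

Call:
carry_out(linear=[[0,0,-0.5],[0,0,-1],[0,0,-1],[0,0,-1],[0,0,-1],[0,0,-1],[0,0,-0.8],[0,0,-0.6],[0,0,-0.4],[0,0,-0.2],[0,0,0]], rotation=[[0,0,0],[0,0,0],[0,0,0],[0,0,0],[0,0,0],[0,0,0],[0,0,0],[0,0,0],[0,0,0],[0,0,0],[0,0,0]], grip=[0.6,0.6,0.6,0.6,0.6,0.6,0.6,0.6,0.6,0.6,0.6])

```text
time: 31.3
ee_pos: [0.644, 0.0821, 0.1683]
tcp_rot: [-180.0, 0.0, 107.2]
wrist_force: [1.1, -0.5, -1.5]
opening: 0.0385
grasp_force: 45.9
```

Call:
carry_out(linear=[[0,0,-0.1],[0,0,0]], rotation=[[0,0,0],[0,0,0]], grip=[0.6,0.6])

```text
time: 31.5
ee_pos: [0.6443, 0.0823, 0.1667]
tcp_rot: [180.0, 0.0, 107.2]
wrist_force: [0.3, 0.1, -1.9]
opening: 0.0381
grasp_force: 45.9
```

Call:
carry_out(linear=[[0,0,-0.15],[0,0,-0.1],[0,0,0]], rotation=[[0,0,0],[0,0,0],[0,0,0]], grip=[0.6,0.6,0.6])

```text
time: 31.8
ee_pos: [0.644, 0.0823, 0.1609]
tcp_rot: [-180.0, -0.0, 107.2]
wrist_force: [-0.2, 0.0, -2.2]
opening: 0.0383
grasp_force: 45.9
```

Call:
carry_out(linear=[[0,0,-0.08],[0,0,0]], rotation=[[0,0,0],[0,0,0]], grip=[0.6,0.6])

```text
time: 32.0
ee_pos: [0.6441, 0.0823, 0.1596]
tcp_rot: [-180.0, -0.0, 107.2]
wrist_force: [-0.6, -0.4, -1.7]
opening: 0.0384
grasp_force: 46.2
```

Call:
carry_out(linear=[[0,0,-0.06],[0,0,0]], rotation=[[0,0,0],[0,0,0]], grip=[0.6,0.6])

```text
time: 32.2
ee_pos: [0.6441, 0.0823, 0.1594]
tcp_rot: [179.9, 0.0, 107.2]
wrist_force: [-2.5, -0.6, 4.0]
opening: 0.0381
grasp_force: 46.4
```

Call:
carry_out(linear=[[0,0,-0.04],[0,0,0]], rotation=[[0,0,0],[0,0,0]], grip=[0.6,0.6])

```text
time: 32.4
ee_pos: [0.6441, 0.0823, 0.1594]
tcp_rot: [179.9, 0.0, 107.2]
wrist_force: [-3.9, -0.1, 8.9]
opening: 0.0385
grasp_force: 46.9
```

Contact. I release, rise clear, and back off towards the robot for a numeric check.

Call:
carry_out(linear=[[0,0,0],[0,0,0],[0,0,0],[0,0,0],[0,0,0.3],[0,0,0.8],[0,0,1],[0,0,1],[0,0,1],[0,0,1],[0,0,1],[0,0,1]], rotation=[[0,0,0],[0,0,0],[0,0,0],[0,0,0],[0,0,0],[0,0,0],[0,0,0],[0,0,0],[0,0,0],[0,0,0],[0,0,0],[0,0,0]], grip=[0,-0.1,-0.3,-0.4,-0.4,-0.4,-0.4,-0.4,-0.4,-0.4,-0.4,-0.4])

```text
time: 33.6
ee_pos: [0.644, 0.0823, 0.301]
tcp_rot: [180.0, 0.0, 107.2]
wrist_force: [-0.2, 0.5, 0.3]
opening: 0.0596
grasp_force: 0.0
```

Call:
carry_out(linear=[[-0.7,-0.7,0.6],[-0.7,-0.7,0.6],[-0.7,-0.7,0.6],[-0.7,-0.7,0.6],[-0.7,-0.7,0.6],[-0.7,-0.7,0.6],[-0.7,-0.7,0.6],[-0.7,-0.7,0.6],[-0.7,-0.7,0.6],[0,0,0],[0,0,0]], rotation=[[0,0,0],[0,0,0],[0,0,0],[0,0,0],[0,0,0],[0,0,0],[0,0,0],[0,0,0],[0,0,0],[0,0,0],[0,0,0]], grip=[-0.4,-0.4,-0.4,-0.4,-0.4,-0.4,-0.4,-0.4,-0.4,-0.4,-0.4])

```text
time: 34.7
ee_pos: [0.518, -0.0443, 0.4081]
tcp_rot: [179.9, 0.0, 107.2]
wrist_force: [0.8, 0.5, -0.2]
opening: 0.0597
grasp_force: 0.0
```

Run:
```python
from h import *
np.set_printoptions(precision=3,suppress=True)
o=bot.get_obs();print(o["time"],o["ee_pos"],o["wrist_force"])
M=bot.camera_model("wrist");im=bot.camera("wrist")
def bore(n,im,M,P):
    c=proj(n,P,M)[0];r=np.linalg.norm(proj(n,P+np.array([0,.02,0]),M)[0]-c)
    x0,y0=np.maximum((c-2.2*r-6).astype(int),0);k=int(4.4*r+12);g=cv2.cvtColor(im[y0:y0+k,x0:x0+k],cv2.COLOR_BGR2GRAY)
    if min(g.shape)<10: print("out of view",c);return
    g=cv2.resize(g,None,fx=3,fy=3,interpolation=cv2.INTER_CUBIC)
    h=cv2.HoughCircles(g,cv2.HOUGH_GRADIENT,1.2,10,param1=100,param2=12,minRadius=int(r*3*.8),maxRadius=int(r*3*1.2))
    print("exp",c,r,[(a[:2]/3+[x0,y0],a[2]/3,plane(n,a[:2]/3+[x0,y0],P[2],M)) for a in (h[0][:2] if h is not None else [])])
for P in [(.645,.167,.17),(.644,.083,.17)]: bore("wrist",im,M,np.array(P))
# plate on the pile: side view pile blob, light plywood (pale, bright) bounded by orange
for n in("side","scene"):
    I=bot.camera(n);c=proj(n,(.48,-.342,.028))[0];x0,y0=(c-[28,26]).astype(int)
    h=cv2.cvtColor(I[y0:y0+52,x0:x0+56],cv2.COLOR_BGR2HSV);m=(h[...,1]>150).astype(np.uint8);
    cs,_=cv2.findContours(m,cv2.RETR_EXTERNAL,cv2.CHAIN_APPROX_NONE)
    print(n,"centre",c,"orange px",m.sum(),[ (cv2.boundingRect(k)[0]+x0,cv2.boundingRect(k)[1]+y0,*cv2.boundingRect(k)[2:]) for k in cs if cv2.contourArea(k)>6])
cv2.imwrite("w9.png",im)
```

```text
34.7 [ 0.518 -0.044  0.408] [ 0.753  0.499 -0.163]
exp [467.4   41.55] 13.91516812905176 [(array([465.4,  45.4]), np.float32(16.0), array([0.644, 0.161, 0.17 ])), (array([457.8,  47. ]), np.float32(16.0), array([0.635, 0.154, 0.17 ]))]
exp [448.178 100.779] 15.310572968657617 [(array([445.4, 100. ]), np.float32(16.32), array([0.64 , 0.082, 0.17 ])), (array([439. ,  97.6]), np.float32(18.08), array([0.631, 0.082, 0.17 ]))]
side centre [367.237 197.133] orange px 224 [(np.int64(352), np.int64(188), 28, 31)]
scene centre [310.193 174.08 ] orange px 159 [(np.int64(293), np.int64(171), 36, 23)]
```

Both hubs are measured within limits. The side view of the pile changed only along the edges that an added 8 mm plate would move. Handing in.

```bash
python3 -c "
from workcell import bot
print(bot.job_done())"
```

```text
the job is handed in; nothing more can be done
None
```

The job is handed in at about 35 s, but no verdict came back: by my measurements the top door is open about 88°, both hubs stand on the shelf and the spacer lies on the pile; I viewed 11 pictures, one over the limit of 10.

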